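# Hold the box lid at 60 degrees for its stay

### The job

The oil can is standing on the lid of the wooden box: lift it off with a light grip, because its thin tin dents, and set it down softly, upright, on the bare bench beside the box. Then raise the lid smoothly by its bow handle to 60 degrees open, and finish still holding it there by the handle so that I can tighten the thumbscrew of the lid stay; it falls shut if you let go. Leave the screwdriver and the tape measure where they lie.

Things in the scene. Friction and masses are not known exactly. Their poses are not given: they have to be found in the camera images.
- box: Finger-jointed wooden box, fixed, 180 mm deep (x) x 260 wide (y) x 95 high plus the 30 mm lid. Origin: centre of its underside; -x is its front (bow handle side), +y its left, z up. The shut lid's flat top is 125.5 mm above the origin. The brass quadrant stay with thumbscrew on its right end (-y) is slack and holds nothing.
- box_lid (a joint): Opening angle of the box lid (rad): 0 shut, growing as the front edge rises; 60 degrees = 1.047; hard stop at 1.25. The hinge is free: the lid (about 0.5 kg with handle) falls shut unless held.
- lid_hinge (a point): Middle of the lid's hinge line, at the top of the box's rear edge: 90 mm behind the box's origin (+x of the box) and 95.5 mm above it. The hinge line runs along the box's y axis.
- bow_handle: Round steel bow handle on the lid's front edge: bar 10 mm thick, 84 mm long along y. Origin: middle of the bar; axes as the box's when shut, turning with the lid. Shut, it is 220 mm in front of the hinge line (-x) and 15 mm above it, 40 mm proud of the lid's face, room for a finger. The bar can turn between the pads, so the gripper may keep pointing straight down as the lid rises.
- oil_can: Flat dark tin oil can, 42 mm (x) x 70 (y) x 118 high, 0.2 to 0.4 kg: straight sides up to 100 mm, then a black cap 28 mm wide, 18 mm off centre to -y. Origin: centre of its underside, z up. The fingers dent it at over 100 N in all (50 N a finger); a grip of 20 to 40 N is safe. The bench is bare from x = 0.38 to 0.47 m, y = -0.11 to 0.01 m: room to put it there.
- screwdriver: Screwdriver lying on the bench to the left of the box, 31 x 218 x 27 mm, long along its y. Origin: centre of its underside. To be left alone.
- tape_measure: Tape measure standing on the bench, 38 x 86 x 68 mm, long along its y. Origin: centre of its underside. To be left alone.

How it is judged:
On the way:
1. the oil can stands upright on the bench, let go, with the lid still shut (height (world z) of oil_can below 0.008 m and angle between oil_can's own z axis and vertical below 0.1 rad and contact force between oil_can and the fingers below 0.3 N and linear speed of oil_can below 0.03 m/s and value of joint box_lid below 0.1 rad), for 0.2 s.
At the end, for the whole second after the job is handed in: The lid is held still at 60 degrees open (within 4 degrees; slower than 0.05 rad/s) by the fingers on its bow handle; the oil can stands upright and still on the bench, touching neither the box nor the robot (value of joint box_lid between 0.977 and 1.117 rad and velocity of joint box_lid between -0.05 and 0.05 rad/s and contact force between the fingers and bow_handle above 0.5 N and height (world z) of oil_can below 0.008 m and angle between oil_can's own z axis and vertical below 0.1 rad and linear speed of oil_can below 0.03 m/s and contact force between oil_can and the arm below 0.3 N and contact force between oil_can and box below 0.3 N); the arm keeps its last pose, push and grip.
It fails at once if the oil can is dented: squeezed with more than 100 N by the fingers in all, or rammed against something (more than 180 N on it in all) (contact force between oil_can and the fingers above 100 N or contact force between oil_can and anything else above 180 N).
It fails at once if the oil can is dropped or knocked (faster than 0.45 m/s while not held, a fall of about 10 mm) (linear speed of oil_can above 0.45 m/s and contact force between oil_can and the fingers below 0.3 N).
It fails at once if the oil can is tipped by more than 40 degrees (angle between oil_can's own z axis and vertical above 0.7 rad).
It fails at once if the lid is jerked or dropped (faster than 1.5 rad/s) (velocity of joint box_lid above 1.5 rad/s or velocity of joint box_lid below -1.5 rad/s).
It fails at once if a bystander is moved by more than 25 mm (distance of any of screwdriver, tape_measure from where it was at the start of the episode above 0.025 m).
It also fails if it takes over 64 s, if anything falls off the work surface, if the arm or the gripper's body presses on something with over 40 N, if the wrist force passes 120 N, or if a joint passes its speed limit or range.

### The arm

A 6-joint arm with a two-finger parallel gripper is mounted at the origin on the work surface; the furniture and walls round the work are solid. World frame = base frame: x ahead of the robot, y to its left, z up, the work surface at z = 0. Lengths are in m, angles in rad, forces in N, time in s.
With the tool pointing down it reaches from about 0.25 to 0.725 m from the base axis. Payload 4 kg.
Tool frame: the origin (TCP) lies at the very end of the fingers, on their centre line; the grasp point (between the pads) lies 19 mm behind it; z points along the fingers, y is the line along which they close (so a half turn about z gives the same grasp; the last joint's range is limited). The gripper opens to 85 mm and grips with 20 to 120 N. Pads are 22 mm wide; open, the fingers measure 114 mm over their backs; the gripper's body (76 mm by 85 mm) begins 54 mm behind the grasp point. The pads swing forward as they close: fully open they stand 13 mm farther back than shut.
Start: joints at [-1.135, 0.241, 0.005, 1.335, 0, 1.571], TCP at [0.211, -0.453, 0.231] pointing down, gripper open.
Joint ranges: [-2.72, 2.72], [-1.05, 1.87], [-1.09, 1.28], [-1.99, 2.15], [-1.42, 1.44], [-3.14, 3.14]. Speed limits (rad/s): [2.79, 2.79, 3.14, 3.14, 3.14, 3.14].

### API

Orientations are given as a unit quaternion [x, y, z, w].
In Python, from workcell import telemetry, vision, workorder gives the robot as it stands.
- The arm moves only by the shell command python3 -m inch 'ROWS'. ROWS is JSON, a list of rows, each a list of 3 entries, a list of its own where there are three numbers: the turn, a rotation vector about the tool's x, y, z scaled (see below), then the shift along the tool's x, y, z scaled (see below), then the closure, from -1 (fully open) to 1 (shut). A call has 1 to 10 rows; each row shifts and turns the commanded pose from where the row before left it, along the tool's axes as they then stand; what a row does not reach is not made up. The controller multiplies each number of a shift by 0.3 m and each number of a turn by 360 degrees. A row lasts 1/12 s, in which the tool goes at most 41.7 mm and 7.16 degrees, less where a joint would pass 70% of its speed; a pose out of reach is approached as far as the arm can. A call with a number of a shift or a turn outside -1 to 1 is refused whole. A call with a gripper value outside its range is refused whole. The fingers move at their own pace and stop on an object; the grip force is fixed at half the most. Time passes only in rows, so rows that do not move let the fingers close. It gives the time, the measured TCP pose, the force, the opening and the grip force at its end, in the units of the state.
- telemetry.get_obs(): the state, without advancing time (a new reading comes with each control period).
- vision.camera(name): name is "scene" or "top"; returns a dict with "img" (400x640x3 uint8, red, green, blue), "fov_y" (degrees; the focal length in pixels is half the picture's height over the tangent of half this angle, whatever the lens; pixels are square), "cx", "cy" (the principal point, pixels), "pose" (4x4, takes a point from camera to world coordinates). Camera axes: x right, y up, looking along -z (the intrinsics and any distortion apply to the point x, -y, -z); pixel columns grow to the right and rows downward; lengths in m; the calibration is good to about 2 mm. A picture is of the moment at which its call begins. There is no depth.
- workorder.job_done(): hands the job in; it is judged then, once.
The state is a dict: "clock": time; "joint_pos": joint angles; "joint_vel": joint speeds; "tau": joint torques, N m; "eef_pos": TCP position; "tool_rot": TCP orientation; "ft_force": force on the tool from outside, world axes, zero at the start; "ft_torque": the same for the moment, N m; "grip_width": finger opening in m; "grasp_force": force on a finger pad.
Only numpy, scipy, OpenCV 4.12 (cv2) and the standard library are available. Lean on these libraries where they do the work, as an engineer would, in place of code of your own. Each camera call takes 0.05 s, during which the arm holds its last target. There are 200 camera calls.

## Working session

There is one attempt and no reset: what is moved stays moved. The work goes in short steps, Python scripts to look and compute and a shell command to move; the robot and the scene stay as the last step left them, time stands still between calls to the robot, and variables do not carry over. Pictures are saved under pics/ and viewed, at most 10 in all, crops included, and the job is handed in when it is done.

```bash
ls; mkdir -p pics; python3 - <<'E'
from workcell import telemetry, vision
import cv2,numpy as np
np.set_printoptions(precision=4,suppress=True)
for n in("scene","top"):
    c=vision.camera(n);print(n,c["fov_y"],c["cx"],c["cy"],[k for k in c if k!="img"]);print(np.array(c["pose"]))
    cv2.imwrite(f"pics/{n}0.png",cv2.cvtColor(c["img"],cv2.COLOR_RGB2BGR))
print(telemetry.get_obs())
E
```

```text
pics
scene 43.30870079596137 319.1780660693698 201.08822641117803 ['fov_y', 'cx', 'cy', 'pose']
[[ 0.6904  0.4647 -0.5545 -0.4969]
 [-0.7233  0.458  -0.5168 -0.9618]
 [ 0.0138  0.7578  0.6523  1.2703]
 [ 0.      0.      0.      1.    ]]
top 47.016072608849115 319.7137780557514 191.48672858020458 ['fov_y', 'cx', 'cy', 'pose']
[[ 0.0165  0.9903 -0.1378  0.2758]
 [-0.9999  0.0167  0.0006 -0.0656]
 [ 0.0029  0.1378  0.9905  1.4768]
 [ 0.      0.      0.      1.    ]]
{'clock': 0.1, 'joint_pos': array([-1.135 ,  0.2413,  0.0039,  1.3352, -0.    ,  1.5708]), 'joint_vel': array([-0.0003, -0.0019,  0.0022, -0.0006, -0.0019,  0.0003]), 'tau': array([  0.0001, -37.3138,  25.301 ,   0.0108,  -0.    ,   0.    ]), 'eef_pos': array([ 0.2108, -0.4528,  0.2305]), 'tool_rot': array([ 0.9764,  0.2162, -0.0002, -0.0009]), 'ft_force': array([ 0.2697,  0.6744, -0.4231]), 'ft_torque': array([-0.0198, -0.0115, -0.0316]), 'grasp_force': 0.0, 'grip_width': 0.08498517820972111}
```

View pics/scene0.png

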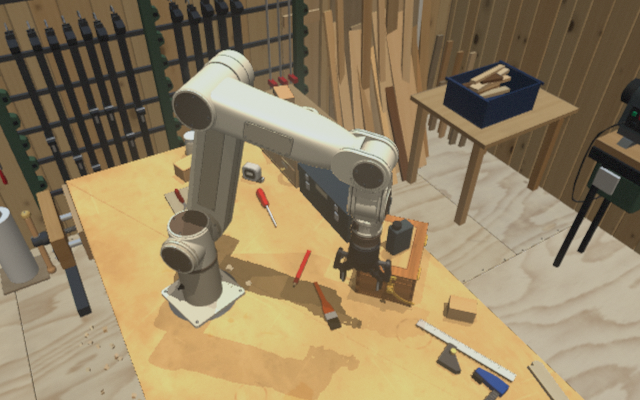

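View pics/top0.png

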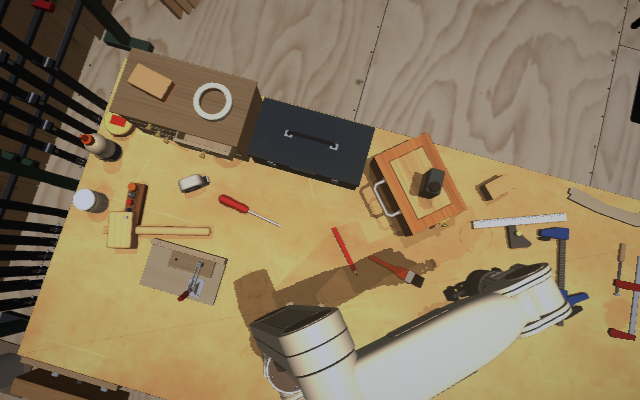

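The scene view shows the gripper hiding the handle side of the box (~(370,265)). In the top view, the box is at (415,185), the handle at (386,198) and the can at (432,182). I'll move the arm left to clear the view.

```bash
python3 -m inch '[[[0,0,0],[0.085,-0.103,-0.02],-1],[[0,0,0],[0.085,-0.103,-0.02],-1],[[0,0,0],[0.085,-0.103,-0.02],-1],[[0,0,0],[0.085,-0.103,-0.02],-1],[[0,0,0],[0.085,-0.103,-0.02],-1],[[0,0,0],[0.085,-0.103,-0.02],-1],[[0,0,0],[0.085,-0.103,-0.02],-1],[[0,0,0],[0.085,-0.103,-0.02],-1],[[0,0,0],[0.085,-0.103,-0.02],-1],[[0,0,0],[0.085,-0.103,-0.02],-1]]'
python3 - <<'E'
from workcell import telemetry, vision
import cv2,numpy as np,pickle
C={n:vision.camera(n) for n in("scene","top")}
pickle.dump(C,open("cams.pkl","wb"))
a=C["scene"]["img"][170:330,320:480]; b=C["top"]["img"][110:270,340:500]
s=np.hstack([cv2.resize(i,(400,400),interpolation=cv2.INTER_CUBIC) for i in(a,b)])
cv2.imwrite("pics/crop1.png",s[...,::-1])
E
```

```text
clock: 0.93
eef_pos: [0.3114, -0.0637, 0.2915]
tool_rot: [0.976, 0.216, 0.0, 0.0]
ft_force: [1.7, -0.7, -0.7]
grip_width: 0.0851
grasp_force: 0.0
```

View pics/crop1.png

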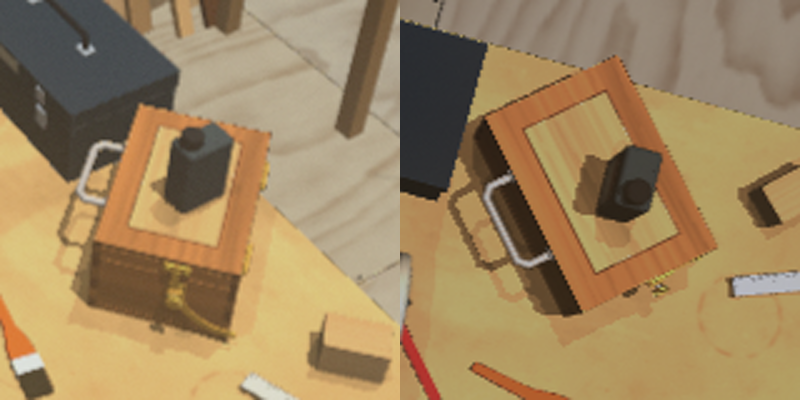

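The crop shows the lid corners, the bow handle and the can clearly in both views (handle bar middle at ~(88,172) and ~(509,224)). I'll zoom on the can and triangulate.

```bash
cat >h.py <<'E'
import numpy as np,cv2,pickle
C=pickle.load(open("cams.pkl","rb"))
def P(n):
    c=C[n];f=c["img"].shape[0]/2/np.tan(np.radians(c["fov_y"]/2))
    K=np.array([[f,0,c["cx"]],[0,f,c["cy"]],[0,0,1]])
    return K@np.diag([1,-1,-1])@np.linalg.inv(c["pose"])[:3]
def proj(n,X):
    X=np.atleast_2d(X);p=np.c_[X,np.ones(len(X))]@P(n).T;return p[:,:2]/p[:,2:]
def tri(s,t):
    X=cv2.triangulatePoints(P("scene"),P("top"),np.float64(np.atleast_2d(s)).T,np.float64(np.atleast_2d(t)).T);return (X[:3]/X[3]).T
E
python3 - <<'E'
from h import *
np.set_printoptions(precision=4,suppress=True)
s=np.array([[141,104],[270,131],[241,275],[95,240],[97,147],[80,197],[88,172]])/2.5-.3+[320,170]
t=(np.array([[485,118],[618,58],[716,245],[580,313],[489,186],[531,263],[510,224.5]])-[400,0])/2.5-.3+[340,110]
X=tri(s,t);print(X)
for n,p in(("scene",s),("top",t)): print(np.abs(proj(n,X)-p).max())
d=lambda a,b:np.linalg.norm(X[a]-X[b])
print(d(0,1),d(1,2),d(2,3),d(3,0),d(4,5))
for e in(X[0]-X[3],X[1]-X[2]):print(np.degrees(np.arctan2(-e[0],e[1])))
for e in(X[1]-X[0],X[2]-X[3]):print(np.degrees(np.arctan2(e[1],e[0])))
a=C["scene"]["img"][214:262,378:422]; b=C["top"]["img"][160:208,410:454]
cv2.imwrite("pics/crop2.png",np.hstack([cv2.resize(np.clip(i.astype(float)*1.8,0,255).astype(np.uint8),(396,432),interpolation=cv2.INTER_CUBIC) for i in(a,b)])[...,::-1])
E
```

```text
[[ 0.5733 -0.2283  0.1243]
 [ 0.6485 -0.3879  0.1283]
 [ 0.4241 -0.5024  0.119 ]
 [ 0.3426 -0.3413  0.12  ]
 [ 0.4885 -0.2307  0.1042]
 [ 0.3956 -0.2799  0.1127]
 [ 0.4414 -0.2553  0.1078]]
1.280561555593124
1.2465287069591398
0.1764583915848047 0.25214647163048776 0.18058411190357623 0.25697261272777255 0.10547609309845135
-63.89952196931827
-62.95030485142362
-64.75966306977884
-63.15454627182566
```

View pics/crop2.png

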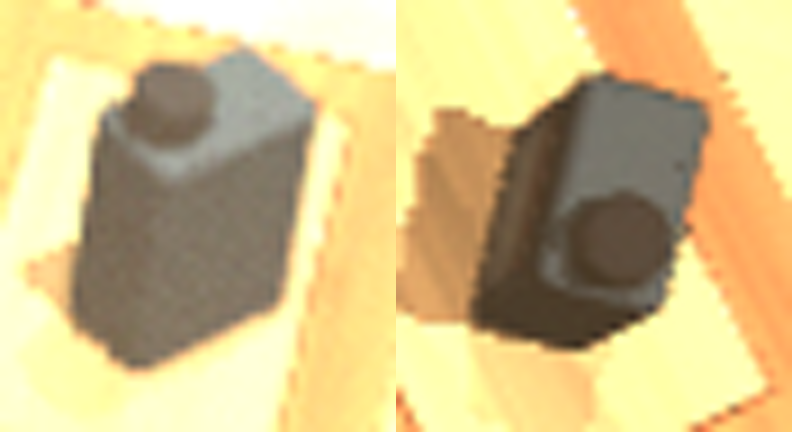

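The crop shows all four top corners of the can, and two bottom ones in each view, with the cap at the -x end (scene (172,105), top (620,235)). Next I'll fit can, box and handle.

```bash
cat >fit.py <<'E'
from h import *
from scipy.optimize import least_squares
np.set_printoptions(precision=4,suppress=True)
def fit(M,s,t,si,ti,x0):
    def W(q):
        c,n=np.cos(q[3]),np.sin(q[3]);return M@np.array([[c,-n,0],[n,c,0],[0,0,1]]).T+q[:3]
    f=lambda q:np.r_[(proj("scene",W(q)[si])-s).ravel(),(proj("top",W(q)[ti])-t).ravel()]
    r=least_squares(f,x0);print(r.x,"yaw",np.degrees(r.x[3]),"rms px",np.sqrt((r.fun**2).mean()));print(r.fun.reshape(-1,2).round(1).tolist());return r.x
E
python3 - <<'E'
from fit import *
s=np.array([[141,104],[270,131],[241,275],[95,240]])/2.5-.3+[320,170]
t=(np.array([[485,118],[618,58],[716,245],[580,313]])-[400,0])/2.5-.3+[340,110]
M=np.array([[-90,130,125.5],[90,130,125.5],[90,-130,125.5],[-90,-130,125.5]])/1e3
i=[0,1,2,3]
b=fit(M,s,t,i,i,[.5,-.36,0,-1.1])
s=np.array([[243,47],[312,107],[172,182],[103,118],[75,322],[140,370],[280,300]])/9-.45+[378,214]
t=(np.array([[590,75],[708,105],[665,300],[545,265],[475,325],[580,348]])-[396,0])/9-.45+[410,160]
u=tri(s[:6],t);print(u)
# far=+x+y, right, front, left
M=np.array([[21,35],[21,-35],[-21,-35],[-21,35]])/1e3
for o in (-.2,):
  # long edge runs right->front; short edge far->right
  A=np.array([[-21,35,100],[21,35,100],[21,-35,100],[-21,-35,100],[-21,-35,0],[21,-35,0],[21,35,0]])/1e3
  k=fit(A,s,t,list(range(7)),list(range(6)),[.5,-.4,.125,-.2])
c,n=np.cos(b[3]),np.sin(b[3]);R=np.array([[c,-n,0],[n,c,0],[0,0,1]])
print("handle",b[:3]+R@[-.13,0,.1105],"hinge",b[:3]+R@[.09,0,.0955])
E
```

```text
[ 0.4976 -0.3646 -0.0037 -1.1105] yaw -63.625065643456495 rms px 0.7073964183287171
[[-0.9, 0.2], [0.2, 0.7], [-0.5, 0.1], [-1.0, 0.0], [-0.2, -0.7], [-0.3, -1.6], [0.7, 0.7], [1.0, -0.3]]
[[ 0.5217 -0.3747  0.2191]
 [ 0.5123 -0.4103  0.2209]
 [ 0.4521 -0.3968  0.2183]
 [ 0.4625 -0.3604  0.2163]
 [ 0.4582 -0.3613  0.1204]
 [ 0.4505 -0.3946  0.1265]]
[ 0.4876 -0.3851  0.1204 -1.7841] yaw -102.21978782186854 rms px 1.1466999169147203
[[0.4, -1.5], [2.0, -0.3], [0.0, 0.2], [-1.4, -0.8], [-1.5, -0.5], [-0.1, 2.3], [1.2, 1.2], [-1.1, -1.5], [0.6, -1.4], [0.5, 1.2], [-1.1, 1.7], [-1.0, -0.3], [1.2, 0.3]]
handle [ 0.4399 -0.2482  0.1068] hinge [ 0.5376 -0.4453  0.0918]
```

```bash
cat >go.py <<'E'
import sys,numpy as np
from workcell import telemetry
from scipy.spatial.transform import Rotation as R
# go.py x y z yangle_deg : shift units total (in present tool frame), turn units; rot vec to tool-down with tool y at given world angle
o=telemetry.get_obs();x,y,z,a=map(float,sys.argv[1:5]);a=np.radians(a)
r=R.from_quat(o["tool_rot"]);d=r.inv().apply(np.array([x,y,z])-o["eef_pos"])
Y=np.array([np.cos(a),np.sin(a),0]);Z=np.array([0,0,-1.]);T=R.from_matrix(np.c_[np.cross(Y,Z),Y,Z])
w=(r.inv()*T).as_rotvec(degrees=True)
np.set_printoptions(precision=4,suppress=True)
print("clock",o["clock"],"eef",o["eef_pos"],"shift units",d/.3,"len mm",np.linalg.norm(d)*1e3,"turn deg",w,"units",w/360,"j",o["joint_pos"],"grip",o["grip_width"],o["grasp_force"],"F",o["ft_force"])
E
python3 go.py 0.4872 -0.3855 0.2915 -102.4
```

```text
clock 1.0333 eef [ 0.313  -0.0602  0.292 ] shift units [0.0521 1.2289 0.0012] len mm 368.98986262864645 turn deg [-0.0774 -0.1269 38.1397] units [-0.0002 -0.0004  0.1059] j [-0.1919 -0.1467 -0.2484  1.4675  0.0019  2.5005] grip 0.08569326670081095 0.0 F [-0.2031 -0.5319 -0.0338]
```

```bash
python3 -m inch '[[[0,0,0],[0.009,0.122,0],-1],[[0,0,0],[0.009,0.122,0],-1],[[0,0,0],[0.009,0.122,0],-1],[[0,0,0],[0.009,0.122,0],-1],[[0,0,0],[0.008,0.122,0],-1],[[0,0,0],[0.008,0.122,0],-0.3],[[0,0,0],[0.008,0.122,0],-0.3],[[0,0,0],[0.008,0.122,0],-0.3],[[0,0,0],[0.008,0.122,0],-0.3],[[0,0,0],[0.008,0.122,0],-0.3]]'; python3 go.py 0.4872 -0.3855 0.2915 -102.4
```

```text
clock: 1.87
eef_pos: [0.4884, -0.3895, 0.2902]
tool_rot: [0.977, 0.215, -0.001, -0.0]
ft_force: [1.1, -0.6, 0.4]
grip_width: 0.0554
grasp_force: 0.0
clock 1.8667 eef [ 0.4884 -0.3895  0.2902] shift units [ 0.0018 -0.0138 -0.0042] len mm 4.348538195126902 turn deg [-0.0475  0.072  37.2714] units [-0.0001  0.0002  0.1035] j [-0.673   0.495   0.5266  1.6039 -0.0003  2.0345] grip 0.05539099357858386 0.0 F [ 1.0916 -0.5997  0.3508]
```

```bash
python3 -m inch '[[[0,0,0],[0.002,-0.014,-0.004],-0.6],[[0,0,0.0172],[0,0,0],-0.6],[[0,0,0.0172],[0,0,0],-0.6],[[0,0,0.0172],[0,0,0],-0.6],[[0,0,0.0172],[0,0,0],-0.6],[[0,0,0.0172],[0,0,0],-0.6],[[0,0,0.0172],[0,0,0],-0.6],[[0,0,0],[0,0,0],-0.6],[[0,0,0],[0,0,0],-0.6]]'; python3 go.py 0.4872 -0.3855 0.178 -102.4
python3 - <<'E'
from h import *
from workcell import vision
a=vision.camera("scene")["img"][180:280,330:480]; b=vision.camera("top")["img"][120:220,360:510]
cv2.imwrite("pics/c3.png",np.hstack([cv2.resize(i,None,fx=2.66,fy=4) if 0 else cv2.resize(i,(400,267)) for i in(a,b)])[...,::-1])
E
```

```text
clock: 2.62
eef_pos: [0.487, -0.3832, 0.2919]
tool_rot: [0.994, -0.105, -0.001, -0.0]
ft_force: [0.1, -1.0, -0.1]
grip_width: 0.0684
grasp_force: 0.0
clock 2.6167 eef [ 0.487  -0.3832  0.2919] shift units [0.0027 0.0075 0.3795] len mm 113.8826218623066 turn deg [-0.0198  0.0715  0.3096] units [-0.0001  0.0002  0.0009] j [-0.6666  0.4832  0.5119  1.6008 -0.0002  2.686 ] grip 0.06840278203746733 0.0 F [ 0.1261 -0.9765 -0.143 ]
```

View pics/c3.png

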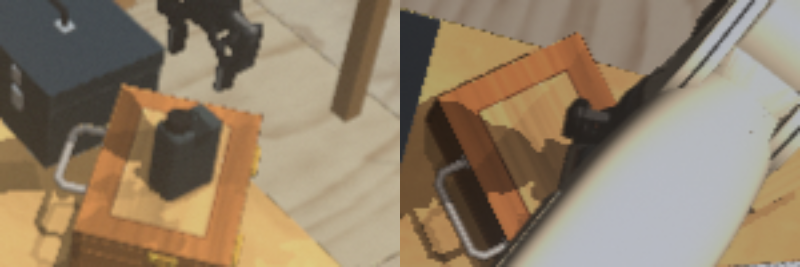

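```bash
python3 - <<'E'
from h import *
d=np.array([-.211,-.977,0])*.034
X=np.array([[.487,-.3832,.2919]]);X=np.vstack([X,X+d,X-d,[[.487,-.3855,.2225]]])
print((proj("scene",X)-[330,180])*2.667)
E
```

```text
[[195.17524981  73.67856157]
 [215.94855491  90.97815649]
 [174.98608142  56.86542408]
 [189.32998408 120.37986271]]
```

The gripper fingertips appear at (175,55)/(222,88), where the projection puts them, centred over the can. Descending.

```bash
python3 -m inch '[[[0,0,0],[0.0027,0.0075,0.04],-0.6],[[0,0,0],[0,0,0.045],-0.6],[[0,0,0],[0,0,0.045],-0.6],[[0,0,0],[0,0,0.045],-0.6],[[0,0,0],[0,0,0.045],-0.6],[[0,0,0],[0,0,0.045],-0.6],[[0,0,0],[0,0,0.045],-0.6],[[0,0,0],[0,0,0.04],-0.6],[[0,0,0],[0,0,0.03],-0.6],[[0,0,0],[0,0,0],-0.6]]'; python3 -m inch '[[[0,0,0],[0,0,0],-0.3],[[0,0,0],[0,0,0],-0.2],[[0,0,0],[0,0,0],-0.15],[[0,0,0],[0,0,0],-0.1],[[0,0,0],[0,0,0],-0.08],[[0,0,0],[0,0,0],-0.06],[[0,0,0],[0,0,0],-0.06]]'; python3 go.py 0.4872 -0.3855 0.178 -102.4
```

```text
clock: 3.55
eef_pos: [0.487, -0.3842, 0.176]
tool_rot: [0.994, -0.106, -0.002, -0.001]
ft_force: [-0.8, -0.5, 0.3]
grip_width: 0.0681
grasp_force: 0.0
clock: 4.13
eef_pos: [0.4883, -0.3851, 0.1788]
tool_rot: [0.994, -0.106, 0.0, 0.0]
ft_force: [-0.4, -0.2, 0.6]
grip_width: 0.0452
grasp_force: 0.1
clock 4.1333 eef [ 0.4883 -0.3851  0.1788] shift units [-0.0034  0.0022  0.0027] len mm 1.4523533079467568 turn deg [ 0.0181 -0.0255  0.2214] units [ 0.0001 -0.0001  0.0006] j [-0.6677  0.5085  0.2617  1.3234 -0.0001  2.6865] grip 0.045240883344581595 0.08759401738643646 F [-0.4011 -0.2094  0.5792]
```

Creep the closure, reading the pad force.

```bash
for c in 0; do python3 -m inch '[[[0,0,0],[0,0,0],-0.04],[[0,0,0],[0,0,0],-0.02],[[0,0,0],[0,0,0],0],[[0,0,0],[0,0,0],0],[[0,0,0],[0,0,0],0]]'; done
```

```text
clock: 4.55
eef_pos: [0.4883, -0.3855, 0.1788]
tool_rot: [0.994, -0.106, 0.0, 0.001]
ft_force: [-1.6, -1.9, 1.8]
grip_width: 0.0429
grasp_force: 4.5
```

```bash
python3 -m inch '[[[0,0,0],[0,0,0],0.01],[[0,0,0],[0,0,0],0.015],[[0,0,0],[0,0,0],0.015]]'
```

```text
clock: 4.8
eef_pos: [0.4883, -0.3855, 0.1789]
tool_rot: [0.994, -0.106, 0.0, 0.001]
ft_force: [-0.7, -3.1, 2.6]
grip_width: 0.0427
grasp_force: 17.1
```

```bash
python3 -m inch '[[[0,0,0],[0,0,0],0.02],[[0,0,0],[0,0,0],0.02],[[0,0,0],[0,0,0],0.02]]'
```

```text
clock: 5.05
eef_pos: [0.4883, -0.3855, 0.1789]
tool_rot: [0.994, -0.106, 0.0, 0.001]
ft_force: [0.2, -3.6, 3.5]
grip_width: 0.0417
grasp_force: 22.3
```

```bash
python3 -m inch '[[[0,0,0],[0,0,-0.005],0.025],[[0,0,0],[0,0,-0.01],0.025],[[0,0,0],[0,0,-0.02],0.025],[[0,0,0],[0,0,-0.03],0.025],[[0,0,0],[0,0,-0.03],0.025],[[0,0,0],[0,0,-0.03],0.025],[[0,0,0],[0,0,-0.03],0.025],[[0,0,0],[0,0,-0.03],0.025],[[0,0,0],[0,0,-0.02],0.025],[[0,0,0],[0,0,-0.01],0.025]]'; python3 go.py 0.425 -0.045 0.25 -102.4
```

```text
clock: 5.88
eef_pos: [0.4887, -0.3853, 0.2448]
tool_rot: [0.994, -0.106, 0.001, 0.001]
ft_force: [-1.1, -1.5, -2.7]
grip_width: 0.0417
grasp_force: 27.7
clock 5.8833 eef [ 0.4887 -0.3853  0.2448] shift units [-0.4468 -1.0641 -0.0194] len mm 346.26913593315015 turn deg [ 0.0551 -0.122   0.2129] units [ 0.0002 -0.0003  0.0006] j [-0.6678  0.4869  0.3974  1.479   0.0001  2.6865] grip 0.041656455391478046 27.680604110890954 F [-1.0674 -1.4992 -2.7241]
```

```bash
python3 -m inch '[[[0,0,-0.008],[0,0,-0.005],0.025],[[0,0,-0.014],[0,0,-0.005],0.025],[[0,0,-0.016],[0,0,-0.005],0.025],[[0,0,-0.016],[0,0,-0.005],0.025],[[0,0,-0.008],[0,0,0],0.025],[[0,0,0],[0,0,0],0.025]]'; python3 go.py 0.425 -0.045 0.25 -80
```

```text
clock: 6.38
eef_pos: [0.4881, -0.3849, 0.249]
tool_rot: [0.996, 0.089, -0.0, -0.0]
ft_force: [0.0, -0.1, -2.2]
grip_width: 0.0423
grasp_force: 27.7
clock 6.3833 eef [ 0.4881 -0.3849  0.249 ] shift units [-0.007  -1.1525 -0.0032] len mm 345.74462997510244 turn deg [-0.0163  0.0125  0.1767] units [-0.      0.      0.0005] j [-0.6677  0.4873  0.4087  1.4926  0.      2.2962] grip 0.042263302945258555 27.697156510938044 F [ 0.0011 -0.1186 -2.2007]
```

```bash
python3 -m inch '[[[0,0,0],[0,-0.03,0],0.025],[[0,0,0],[-0.001,-0.05,0],0.025],[[0,0,0],[-0.001,-0.07,0],0.025],[[0,0,0],[-0.001,-0.08,0],0.025],[[0,0,0],[-0.001,-0.08,0],0.025],[[0,0,0],[-0.001,-0.08,0],0.025],[[0,0,0],[-0.001,-0.08,0],0.025],[[0,0,0],[-0.001,-0.08,0],0.025],[[0,0,0],[0,-0.08,0],0.025],[[0,0,0],[0,-0.08,0],0.025]]'
python3 -m inch '[[[0,0,0],[0,-0.08,0],0.025],[[0,0,0],[0,-0.08,0],0.025],[[0,0,0],[0,-0.08,0],0.025],[[0,0,0],[0,-0.08,0],0.025],[[0,0,0],[0,-0.06,0],0.025],[[0,0,0],[0,-0.04,0],0.025],[[0,0,0],[0,-0.02,0],0.025],[[0,0,0],[0,0,0],0.025]]'; python3 go.py 0.425 -0.045 0.07 -80
```

```text
clock: 7.22
eef_pos: [0.4478, -0.1739, 0.249]
tool_rot: [0.996, 0.088, 0.0, -0.0]
ft_force: [-0.8, 0.5, -2.0]
grip_width: 0.0421
grasp_force: 27.8
clock: 7.88
eef_pos: [0.4248, -0.0445, 0.2492]
tool_rot: [0.996, 0.089, 0.0, -0.0]
ft_force: [-0.2, -0.5, -2.0]
grip_width: 0.0419
grasp_force: 27.8
clock 7.8833 eef [ 0.4248 -0.0445  0.2492] shift units [0.0002 0.0019 0.5972] len mm 179.16853576749867 turn deg [-0.0139 -0.0119  0.2194] units [-0.     -0.      0.0006] j [-0.1046  0.0882 -0.1329  1.3496  0.0003  2.8587] grip 0.041857300991735825 27.842323837883214 F [-0.225  -0.4629 -1.9897]
```

```bash
python3 -m inch '[[[0,0,0],[0,0,0.03],0.025],[[0,0,0],[0,0,0.06],0.025],[[0,0,0],[0,0,0.08],0.025],[[0,0,0],[0,0,0.08],0.025],[[0,0,0],[0,0,0.08],0.025],[[0,0,0],[0,0,0.08],0.025],[[0,0,0],[0,0,0.07],0.025],[[0,0,0],[0,0,0.05],0.025],[[0,0,0],[0,0,0.03],0.025],[[0,0,0],[0,0,0.02],0.025]]'
python3 -m inch '[[[0,0,0],[0,0,0.01],0.025],[[0,0,0],[0,0,0.008],0.025],[[0,0,0],[0,0,0.006],0.025],[[0,0,0],[0,0,0.004],0.025],[[0,0,0],[0,0,0],0.025],[[0,0,0],[0,0,0],0.025]]'
python3 go.py 0.425 -0.045 0.0534 -80
python3 - <<'E'
from h import *
from workcell import vision
a=vision.camera("scene")["img"]; b=vision.camera("top")["img"]
p=proj("scene",[[.425,-.045,.0]])[0].astype(int);q=proj("top",[[.425,-.045,0]])[0].astype(int);print(p,q)
cv2.imwrite("pics/c4.png",np.hstack([cv2.resize(i[v-50:v+50,u-50:u+50],(400,400)) for i,(u,v) in((a,p),(b,q))])[...,::-1])
E
```

```text
clock: 8.72
eef_pos: [0.4245, -0.0464, 0.0734]
tool_rot: [0.996, 0.088, -0.001, -0.0]
ft_force: [0.2, -0.4, -1.9]
grip_width: 0.0422
grasp_force: 27.8
clock: 9.22
eef_pos: [0.4258, -0.0457, 0.0671]
tool_rot: [0.996, 0.088, 0.0, 0.0]
ft_force: [0.0, -0.3, -3.1]
grip_width: 0.042
grasp_force: 27.8
clock 9.2167 eef [ 0.4258 -0.0457  0.0671] shift units [-0.0023 -0.0029  0.0455] len mm 13.703517996171863 turn deg [ 0.0177 -0.0554  0.1418] units [ 0.     -0.0002  0.0004] j [-0.107   0.2532 -0.4477  0.8689 -0.      2.8576] grip 0.042044230979715755 27.791273166828887 F [ 0.0441 -0.2992 -3.141 ]
[306 232] [312 208]
```

View pics/c4.png

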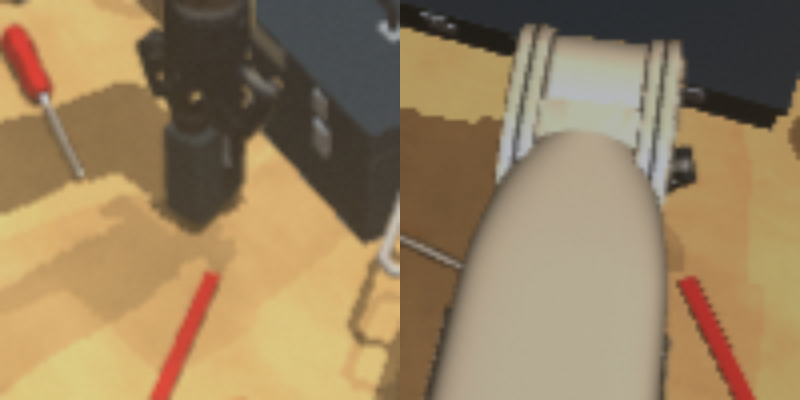

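The can hangs upright at (205,175), just above the bare bench and clear of the pencil and the toolbox. Lowering gently.

```bash
python3 -m inch '[[[0,0,0],[0,0,0.006],0.025],[[0,0,0],[0,0,0.006],0.025],[[0,0,0],[0,0,0.006],0.025],[[0,0,0],[0,0,0.006],0.025],[[0,0,0],[0,0,0.005],0.025],[[0,0,0],[0,0,0.004],0.025],[[0,0,0],[0,0,0],0.025],[[0,0,0],[0,0,0],0.025]]'
```

```text
clock: 9.98
eef_pos: [0.4254, -0.0457, 0.0566]
tool_rot: [0.996, 0.088, -0.0, -0.0]
ft_force: [0.2, -0.7, -1.3]
grip_width: 0.0421
grasp_force: 27.8
```

```bash
python3 -m inch '[[[0,0,0],[0,0,0.003],0.025],[[0,0,0],[0,0,0.003],0.025],[[0,0,0],[0,0,0],0.025],[[0,0,0],[0,0,0],0.025]]'
```

```text
clock: 10.32
eef_pos: [0.4254, -0.0457, 0.0549]
tool_rot: [0.996, 0.088, -0.0, -0.0]
ft_force: [-0.7, 0.0, -2.2]
grip_width: 0.0422
grasp_force: 27.8
```

```bash
python3 -m inch '[[[0,0,0],[0,0,0.003],0.025],[[0,0,0],[0,0,0],0.025],[[0,0,0],[0,0,0],0.025]]'
```

```text
clock: 10.57
eef_pos: [0.4254, -0.0457, 0.054]
tool_rot: [0.996, 0.088, -0.0, -0.0]
ft_force: [0.3, -0.3, -2.6]
grip_width: 0.042
grasp_force: 27.8
```

```bash
python3 -m inch '[[[0,0,0],[0,0,0.003],0.025],[[0,0,0],[0,0,0],0.025],[[0,0,0],[0,0,0],0.025]]'
```

```text
clock: 10.82
eef_pos: [0.4257, -0.0457, 0.0534]
tool_rot: [0.996, 0.088, 0.0, 0.0]
ft_force: [-0.0, -0.3, 0.3]
grip_width: 0.0419
grasp_force: 27.9
```

```bash
python3 -m inch '[[[0,0,0],[0,0,0.002],0.025],[[0,0,0],[0,0,0],0.025],[[0,0,0],[0,0,0],0.025]]'
```

```text
clock: 11.07
eef_pos: [0.4257, -0.0458, 0.0533]
tool_rot: [0.996, 0.088, 0.0, 0.0]
ft_force: [-3.4, -0.4, 6.5]
grip_width: 0.042
grasp_force: 28.2
```

```bash
python3 -m inch '[[[0,0,0],[0,0,0],0.01],[[0,0,0],[0,0,0],0],[[0,0,0],[0,0,0],-0.02],[[0,0,0],[0,0,0],-0.05],[[0,0,0],[0,0,0],-0.15],[[0,0,0],[0,0,0],-0.3],[[0,0,0],[0,0,0],-0.6],[[0,0,0],[0,0,0],-0.6],[[0,0,0],[0,0,0],-0.6],[[0,0,0],[0,0,0],-0.6]]'
python3 -m inch '[[[0,0,0],[0,0,-0.03],-0.6],[[0,0,0],[0,0,-0.06],-0.6],[[0,0,0],[0,0,-0.08],-0.6],[[0,0,0],[0,0,-0.1],-0.6],[[0,0,0],[0,0,-0.1],-0.6],[[0,0,0],[0,0,-0.1],-0.6],[[0,0,0],[0,0,-0.1],-0.6],[[0,0,0],[0,0,-0.06],0.15],[[0,0,0],[0,0,-0.03],0.15],[[0,0,0],[0,0,0],0.15]]'
python3 - <<'E'
from h import *
from workcell import vision
a=vision.camera("scene")["img"]; b=vision.camera("top")["img"]
p=[306,215];q=[387,197]
cv2.imwrite("pics/c5.png",np.hstack([cv2.resize(a[v-50:v+50,u-50:u+50],(400,400)) for a,(u,v) in((a,p),(a,(361,244)))]+[] )[...,::-1])
z=np.hstack([cv2.resize(i[v-25:v+25,u-25:u+25],(400,400),interpolation=cv2.INTER_CUBIC) for i,(u,v) in((a,(357,240)),(b,(383,198)))])
cv2.imwrite("pics/c6.png",z[...,::-1])
E
python3 go.py 0.4399 -0.25 0.25 -63.6
```

```text
clock: 11.9
eef_pos: [0.4254, -0.0457, 0.0525]
tool_rot: [0.996, 0.088, -0.0, -0.0]
ft_force: [-0.5, 1.1, -0.2]
grip_width: 0.0684
grasp_force: 0.0
clock: 12.73
eef_pos: [0.4267, -0.0459, 0.253]
tool_rot: [0.996, 0.088, 0.002, 0.0]
ft_force: [0.4, -0.3, -0.1]
grip_width: 0.0365
grasp_force: 0.0
clock 12.8333 eef [ 0.425  -0.0457  0.2499] shift units [-0.071   0.6792 -0.0004] len mm 204.87091847622247 turn deg [ -0.0181   0.0424 -16.2631] units [-0.0001  0.0001 -0.0452] j [-0.107   0.0893 -0.1297  1.3526 -0.      2.8576] grip 0.0364017977205683 0.0 F [-0.6427 -0.5146 -0.6057]
```

View pics/c5.png

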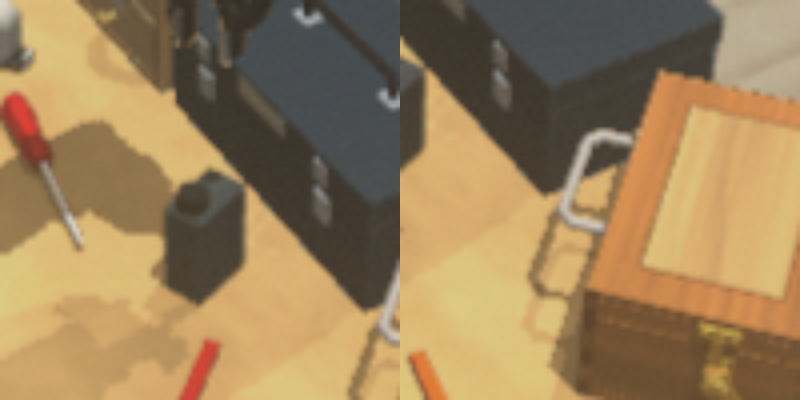

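View pics/c6.png

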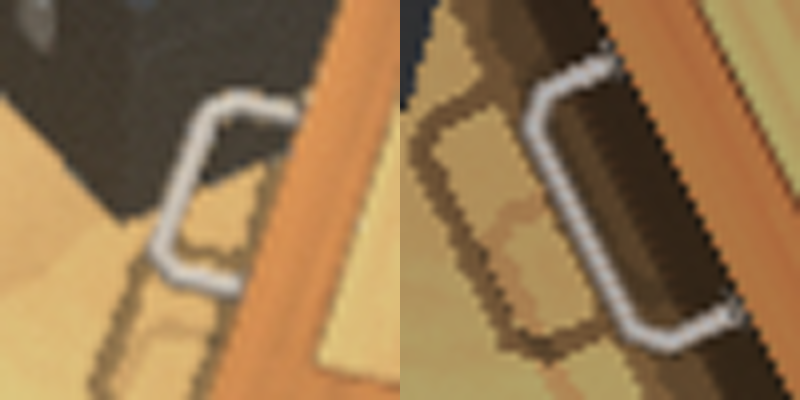

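The can stands upright and alone at (205,235), and the bow handle bar runs (203,118)–(162,240) in the scene view and (535,125)–(628,325) in the top view. Triangulating it.

```bash
python3 - <<'E'
from h import *
np.set_printoptions(precision=4,suppress=True)
s=np.array([[203,115],[161,243],[182,179]])/8-.45+[332,215]
t=(np.array([[535,125],[628,325],[581,225]])-[400,0])/8-.45+[358,173]
X=tri(s,t);print(X,np.linalg.norm(X[0]-X[1]));print(proj("scene",X)-s,proj("top",X)-t)
print(proj("scene",[[.4399,-.2482,.1105],[.4414,-.255,.1105]])-s[2],proj("top",[[.4399,-.2482,.1105],[.4414,-.255,.1105]])-t[2])
e=X[0]-X[1];print(np.degrees(np.arctan2(e[1],e[0])))
E
```

```text
[[ 0.4777 -0.2296  0.1083]
 [ 0.4048 -0.266   0.1111]
 [ 0.4411 -0.2477  0.1091]] 0.081491858020494
[[ 0.4566 -0.0812]
 [-0.3105  0.0496]
 [ 0.0856 -0.0144]] [[-0.4168  0.4508]
 [ 0.2764 -0.2975]
 [-0.0771  0.0833]]
[[-0.0222 -0.0709]
 [ 1.8617  0.729 ]] [[ 0.1425  0.4313]
 [ 2.4131 -0.0284]]
26.548334875124393
```

```bash
python3 -m inch '[[[0,0,0],[-0.007,0.067,0],0.3],[[0,0,0],[-0.007,0.067,0],0.3],[[0,0,0],[-0.007,0.067,0],0.3],[[0,0,0],[-0.007,0.067,0],0.3],[[0,0,0],[-0.007,0.067,0],0.3],[[0,0,0],[-0.007,0.067,0],0.3],[[0,0,0],[-0.007,0.067,0],0.3],[[0,0,0],[-0.007,0.067,0],0.3],[[0,0,0],[-0.007,0.067,0],0.3],[[0,0,0],[-0.007,0.067,0],0.3]]'
python3 -m inch '[[[0,0,-0.015],[0,0,0.04],0.3],[[0,0,-0.015],[0,0,0.06],0.3],[[0,0,-0.0152],[0,0,0.05],0.3],[[0,0,0],[0,0,0.03],0.3],[[0,0,0],[0,0,0],0.3],[[0,0,0],[0,0,0],0.3]]'; python3 go.py 0.4405 -0.248 0.09 -63.5
```

```text
clock: 13.67
eef_pos: [0.439, -0.2477, 0.248]
tool_rot: [0.996, 0.088, -0.002, -0.001]
ft_force: [-0.3, 0.1, -0.7]
grip_width: 0.0298
grasp_force: 0.0
clock: 14.17
eef_pos: [0.4393, -0.2467, 0.1953]
tool_rot: [0.974, 0.228, -0.001, -0.001]
ft_force: [0.2, 1.1, 0.1]
grip_width: 0.0303
grasp_force: 0.0
clock 14.1667 eef [ 0.4393 -0.2467  0.1953] shift units [0.0023 0.0065 0.3508] len mm 105.26552402253574 turn deg [-0.1554  0.1035 -0.1949] units [-0.0004  0.0003 -0.0005] j [-0.5117  0.2694 -0.052   1.2526  0.      2.1708] grip 0.03025233243661903 0.0 F [0.2377 1.0878 0.0831]
```

```bash
python3 -m inch '[[[0,0,0],[0.002,0.006,0.03],0.3],[[0,0,0],[0,0,0.05],0.3],[[0,0,0],[0,0,0.05],0.3],[[0,0,0],[0,0,0.05],0.3],[[0,0,0],[0,0,0.04],0.3],[[0,0,0],[0,0,0.03],0.3],[[0,0,0],[0,0,0],0.3]]'
python3 -m inch '[[[0,0,0],[0,0,0.03],0.3],[[0,0,0],[0,0,0.03],0.3],[[0,0,0],[0,0,0.025],0.3],[[0,0,0],[0,0,0.015],0.3],[[0,0,0],[0,0,0],0.3],[[0,0,0],[0,0,0],0.3]]'; python3 go.py 0.4405 -0.248 0.09 -63.5
python3 - <<'E'
from h import *
from workcell import vision
a=vision.camera("scene")["img"]; b=vision.camera("top")["img"]
cv2.imwrite("pics/c7.png",np.hstack([cv2.resize(i[v-40:v+40,u-40:u+40],(400,400),interpolation=cv2.INTER_CUBIC) for i,(u,v) in((a,(357,230)),(b,(383,198)))])[...,::-1])
E
```

```text
clock: 14.75
eef_pos: [0.4407, -0.2481, 0.1199]
tool_rot: [0.974, 0.228, -0.001, -0.001]
ft_force: [-0.1, 0.3, -0.4]
grip_width: 0.0299
grasp_force: 0.0
clock: 15.25
eef_pos: [0.4413, -0.2485, 0.0912]
tool_rot: [0.974, 0.228, -0.0, -0.0]
ft_force: [-0.4, 0.7, 0.4]
grip_width: 0.0302
grasp_force: 0.0
clock 15.25 eef [ 0.4413 -0.2485  0.0912] shift units [-0.0017 -0.0028  0.0041] len mm 1.5831926602117068 turn deg [-0.0296  0.0204 -0.0944] units [-0.0001  0.0001 -0.0003] j [-0.5129  0.3604 -0.2147  0.9963 -0.      2.1678] grip 0.03022148246703063 0.0 F [-0.3871  0.7488  0.4021]
```

View pics/c7.png

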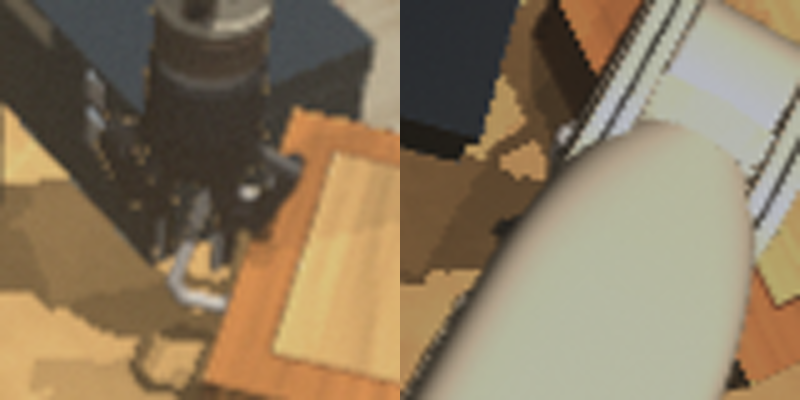

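The fingers straddle the bar at (200,250). Closing on it.

```bash
python3 -m inch '[[[0,0,0],[0,0,0.004],0.5],[[0,0,0],[0,0,0],0.65],[[0,0,0],[0,0,0],0.72],[[0,0,0],[0,0,0],0.76],[[0,0,0],[0,0,0],0.78],[[0,0,0],[0,0,0],0.8],[[0,0,0],[0,0,0],0.8],[[0,0,0],[0,0,0],0.8]]'
cat >arc.py <<'E'
# remaining arc in tool frame units (tool x,y,z), from lid angle a0 to 60 in n rows
import numpy as np
from workcell import telemetry
from scipy.spatial.transform import Rotation as R
np.set_printoptions(precision=4,suppress=True)
o=telemetry.get_obs();r=R.from_quat(o["tool_rot"])
f=np.array([np.cos(np.radians(116.5)),np.sin(np.radians(116.5)),0]) # box front direction
h=lambda a:f*(.22*np.cos(a)-.015*np.sin(a))+np.array([0,0,1])*(.22*np.sin(a)+.015*np.cos(a))
A=np.radians([0,.5,1.5,3,5,7.5,10,12.5,15,17.5,20,22.5,25,27.5,30,32.5,35,37.5,40,42.5,45,47.5,50,52.5,55,57,58.5,59.5,60])
H=np.array([h(a) for a in A]);D=r.inv().apply(np.diff(H,axis=0))/.3
for a,d in zip(np.degrees(A[1:]),D):print(a,d.round(4))
print("end",o["eef_pos"]+H[-1]-H[0],o["grip_width"],o["grasp_force"],o["ft_force"])
E
python3 arc.py
```

```text
clock: 16.02
eef_pos: [0.4408, -0.2472, 0.0903]
tool_rot: [0.973, 0.229, -0.0, -0.001]
ft_force: [-1.9, 4.7, 3.4]
grip_width: 0.0089
grasp_force: 23.2
0.5 [ 0.      0.0004 -0.0064]
1.5000000000000002 [ 0.      0.0011 -0.0128]
3.0000000000000004 [ 0.      0.002  -0.0191]
5.0 [ 0.      0.0035 -0.0254]
7.499999999999999 [ 0.      0.0056 -0.0316]
10.0 [ 0.      0.0069 -0.0313]
12.5 [ 0.      0.0083 -0.031 ]
14.999999999999998 [ 0.      0.0096 -0.0306]
17.5 [ 0.      0.011  -0.0301]
20.0 [ 0.      0.0123 -0.0296]
22.5 [ 0.      0.0135 -0.0291]
25.0 [ 0.      0.0148 -0.0285]
27.5 [ 0.      0.016  -0.0278]
29.999999999999996 [ 0.      0.0172 -0.0271]
32.5 [ 0.      0.0184 -0.0263]
35.0 [ 0.      0.0195 -0.0254]
37.5 [ 0.      0.0206 -0.0246]
40.0 [ 0.      0.0217 -0.0237]
42.5 [ 0.      0.0227 -0.0227]
45.0 [ 0.      0.0236 -0.0217]
47.5 [ 0.      0.0246 -0.0206]
50.0 [ 0.      0.0254 -0.0195]
52.50000000000001 [ 0.      0.0263 -0.0184]
55.0 [ 0.      0.027  -0.0172]
57.00000000000001 [ 0.      0.0222 -0.0129]
58.5 [ 0.      0.0169 -0.0092]
59.5 [ 0.      0.0114 -0.0059]
59.99999999999999 [ 0.      0.0057 -0.0029]
end [ 0.4956 -0.3573  0.2733] 0.008902854075406924 23.195414543151855 [-1.8786  4.6627  3.4366]
```

```bash
python3 -m inch '[[[0,0,0],[0,0.0004,-0.0064],0.82],[[0,0,0],[0,0.0011,-0.0128],0.82],[[0,0,0],[0,0.002,-0.0191],0.82],[[0,0,0],[0,0.0035,-0.0254],0.82],[[0,0,0],[0,0.0056,-0.0316],0.82],[[0,0,0],[0,0.0069,-0.0313],0.82],[[0,0,0],[0,0,0],0.82],[[0,0,0],[0,0,0],0.82]]'
```

```text
clock: 16.68
eef_pos: [0.4433, -0.2524, 0.1286]
tool_rot: [0.973, 0.229, -0.0, -0.002]
ft_force: [-1.4, 6.5, -0.1]
grip_width: 0.0086
grasp_force: 38.8
```

```bash
python3 -m inch '[[[0,0,0],[0,0.004,-0.015],0.82],[[0,0,0],[0,0.0045,-0.016],0.82],[[0,0,0],[0,0.0096,-0.0306],0.82],[[0,0,0],[0,0.011,-0.0301],0.82],[[0,0,0],[0,0.0123,-0.0296],0.82],[[0,0,0],[0,0.0135,-0.0291],0.82],[[0,0,0],[0,0.0148,-0.0285],0.82],[[0,0,0],[0,0.016,-0.0278],0.82],[[0,0,0],[0,0.0172,-0.0271],0.82],[[0,0,0],[0,0,0],0.82]]'
```

```text
clock: 17.52
eef_pos: [0.4571, -0.2802, 0.2003]
tool_rot: [0.974, 0.229, -0.0, -0.002]
ft_force: [-4.8, 7.7, 4.0]
grip_width: 0.0086
grasp_force: 38.4
```

```bash
python3 -m inch '[[[0,0,0],[0,0.009,-0.013],0.82],[[0,0,0],[0,0.0094,-0.0133],0.82],[[0,0,0],[0,0.0195,-0.0254],0.82],[[0,0,0],[0,0.0206,-0.0246],0.82],[[0,0,0],[0,0.0217,-0.0237],0.82],[[0,0,0],[0,0.0227,-0.0227],0.82],[[0,0,0],[0,0.0236,-0.0217],0.82],[[0,0,0],[0,0.0246,-0.0206],0.82],[[0,0,0],[0,0.0127,-0.0098],0.82],[[0,0,0],[0,0,0],0.82]]'; python3 arc.py | tail -1
```

```text
clock: 18.35
eef_pos: [0.479, -0.3246, 0.2544]
tool_rot: [0.974, 0.229, 0.001, -0.0]
ft_force: [-6.2, 9.3, 12.5]
grip_width: 0.0079
grasp_force: 38.1
end [ 0.5339 -0.4346  0.4374] 0.007929910100118759 38.09577941894531 [-6.204   9.3272 12.5363]
```

```bash
python3 -m inch '[[[0,0,0],[0,0.0127,-0.0098],0.82],[[0,0,0],[0,0.013,-0.0092],0.82],[[0,0,0],[0,0.0133,-0.009],0.82],[[0,0,0],[0,0.027,-0.0172],0.82],[[0,0,0],[0,0.0222,-0.0129],0.82],[[0,0,0],[0,0.0169,-0.0092],0.82],[[0,0,0],[0,0.0114,-0.0059],0.82],[[0,0,0],[0,0.0057,-0.0029],0.82],[[0,0,0],[0,0,0],0.82],[[0,0,0],[0,0,0],0.82]]'
python3 go.py 0.4956 -0.3573 0.2733 -63.5
python3 - <<'E'
from h import *
from workcell import vision
a=vision.camera("scene")["img"]; b=vision.camera("top")["img"]
p=proj("scene",[[.51,-.38,.2]])[0].astype(int);q=proj("top",[[.51,-.38,.2]])[0].astype(int);print(p,q)
cv2.imwrite("pics/c8.png",np.hstack([cv2.resize(i[v-60:v+60,u-60:u+60],(400,400),interpolation=cv2.INTER_CUBIC) for i,(u,v) in((a,p),(b,q))])[...,::-1])
E
```

```text
clock: 19.18
eef_pos: [0.4958, -0.3585, 0.2768]
tool_rot: [0.974, 0.228, 0.001, 0.001]
ft_force: [-3.0, 4.9, 9.3]
grip_width: 0.0082
grasp_force: 38.7
clock 19.1833 eef [ 0.4958 -0.3585  0.2768] shift units [ 0.0011 -0.0041  0.0115] len mm 3.675383541149706 turn deg [ 0.1629 -0.0665 -0.1041] units [ 0.0005 -0.0002 -0.0003] j [-0.6259  0.4604  0.4374  1.5448 -0.0003  2.055 ] grip 0.00819620456763895 38.72745752334595 F [-3.0382  4.9281  9.3477]
[403 225] [431 173]
```

View pics/c8.png

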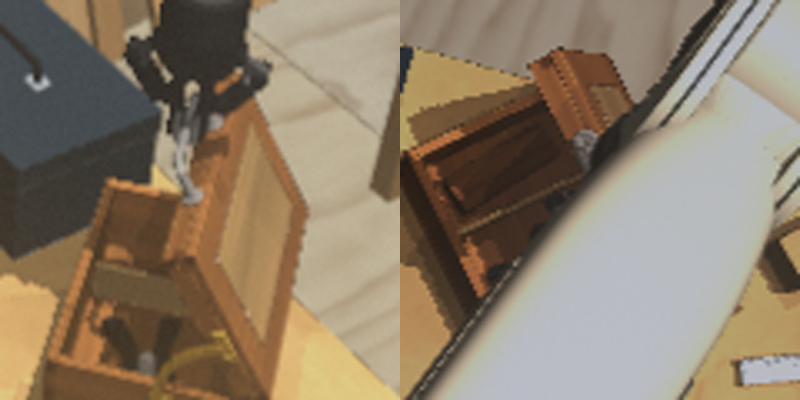

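The picture shows the lid well open, with the bar in the pads at (190,130) and the lid's free edge from (250,97) to (190,260). I'll check the angle with the camera by projecting the lid corners for several angles.

```bash
python3 - <<'E'
from h import *
from workcell import telemetry
np.set_printoptions(precision=1,suppress=True)
f=np.array([-.446,.895,0]);l=np.array([.895,.446,0]);hg=np.array([.5386,-.4449,.0955]);z=np.array([0,0,1.])
for a in(54,57,60,63,66):
    c,s=np.cos(np.radians(a)),np.sin(np.radians(a));u=f*c+z*s;n=-f*s+z*c
    X=[hg+u*.18+n*.03+l*.13,hg+n*.03+l*.13,hg+u*.18+n*.03-l*.13,hg+u*.18-l*.13,hg+u*.22+n*.015]
    p=(proj("scene",np.array(X))-[403-60,225-60])*400/120
    print(a,p.tolist() and p.round(0).tolist())
o=telemetry.get_obs();print(o["clock"],o["grasp_force"],o["ft_force"])
E
```

```text
54 [[220.0, 70.0], [306.0, 203.0], [169.0, 253.0], [139.0, 262.0], [160.0, 128.0]]
57 [[229.0, 68.0], [306.0, 204.0], [180.0, 252.0], [148.0, 259.0], [172.0, 125.0]]
60 [[239.0, 67.0], [307.0, 206.0], [191.0, 251.0], [158.0, 257.0], [184.0, 123.0]]
63 [[249.0, 67.0], [308.0, 207.0], [202.0, 251.0], [169.0, 256.0], [196.0, 122.0]]
66 [[259.0, 66.0], [308.0, 208.0], [213.0, 251.0], [179.0, 254.0], [208.0, 120.0]]
19.2833 38.71613144874573 [-2.2  4.4  8.9]
```

The projected lid matches 60°: the front-right corner is predicted at (191,251) and seen at (190,260), and the left silhouette at row 100 is predicted at x≈255 and seen at 252. The arm pose gives about 60.5°. Handing in.

```bash
python3 -c "
from workcell import workorder;print(workorder.job_done())"
```

```text
the job is handed in; nothing more can be done
None
```

The oil can stands upright on the bare bench and the lid is held by its bow handle at about 60° open (camera and arm pose agree within about 1°). The job is handed in, but no verdict came back.

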